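Stroke the cowl louvres shut

TASK

Run your fingertips lightly along the curved row of five louvres on the vent panel, in the direction the flaps fold, so that they are laid shut one after another from the first (the one at the hinge-side end of the row) to the last, and all lie flat on the panel; then take the hand away. Only stroke the flaps: do not press hard, do not shove, tip or lift the panel, and leave the die on it and the other things on the bench alone.

Things in the scene. Friction and masses are not known exactly. Their poses are not given: they have to be found in the camera images.
- panel: Loose grey aluminium vent panel, 160 (x) by 280 (y) by 8 mm, 1 kg, flat on the bench at any yaw. Origin: centre of its underside; z up. On top, five louvres at 40 mm pitch follow an arc of radius 150 mm centred at x = -120 mm, y = 0 in its frame, anticlockwise from above: louvre 1 at the -y end, louvre 5 at the +y end, bulging to +x.
- hinge1 (a point): Middle of the hinge line of louvre 1, 10 mm above the bench: an aluminium flap 28 mm long (along the row), 36 mm wide, 3 mm thick, hinged at its end towards louvre 1's end of the row, free edge towards louvre 5's end. Shut, its upper face is 11.5 mm above the bench. The point turns with the flap: x from hinge to free edge, y along the hinge.
- louvre1 (a joint): Angle of louvre 1 in rad: 0 shut flat on the panel, up to 1.2 standing open (free edge up). Stiff hinge of about 0.01 N m: stays where it is left; a few newtons move it.
- hinge2 (a point): Middle of the hinge line of louvre 2, 10 mm above the bench: an aluminium flap 28 mm long (along the row), 36 mm wide, 3 mm thick, hinged at its end towards louvre 1's end of the row, free edge towards louvre 5's end. Shut, its upper face is 11.5 mm above the bench. The point turns with the flap: x from hinge to free edge, y along the hinge.
- louvre2 (a joint): Angle of louvre 2 in rad: 0 shut flat on the panel, up to 1.2 standing open (free edge up). Stiff hinge of about 0.01 N m: stays where it is left; a few newtons move it.
- hinge3 (a point): Middle of the hinge line of louvre 3, 10 mm above the bench: an aluminium flap 28 mm long (along the row), 36 mm wide, 3 mm thick, hinged at its end towards louvre 1's end of the row, free edge towards louvre 5's end. Shut, its upper face is 11.5 mm above the bench. The point turns with the flap: x from hinge to free edge, y along the hinge.
- louvre3 (a joint): Angle of louvre 3 in rad: 0 shut flat on the panel, up to 1.2 standing open (free edge up). Stiff hinge of about 0.01 N m: stays where it is left; a few newtons move it.
- hinge4 (a point): Middle of the hinge line of louvre 4, 10 mm above the bench: an aluminium flap 28 mm long (along the row), 36 mm wide, 3 mm thick, hinged at its end towards louvre 1's end of the row, free edge towards louvre 5's end. Shut, its upper face is 11.5 mm above the bench. The point turns with the flap: x from hinge to free edge, y along the hinge.
- louvre4 (a joint): Angle of louvre 4 in rad: 0 shut flat on the panel, up to 1.2 standing open (free edge up). Stiff hinge of about 0.01 N m: stays where it is left; a few newtons move it.
- hinge5 (a point): Middle of the hinge line of louvre 5, 10 mm above the bench: an aluminium flap 28 mm long (along the row), 36 mm wide, 3 mm thick, hinged at its end towards louvre 1's end of the row, free edge towards louvre 5's end. Shut, its upper face is 11.5 mm above the bench. The point turns with the flap: x from hinge to free edge, y along the hinge.
- louvre5 (a joint): Angle of louvre 5 in rad: 0 shut flat on the panel, up to 1.2 standing open (free edge up). Stiff hinge of about 0.01 N m: stays where it is left; a few newtons move it.
- die: Bystander: steel dimple die, stepped round, 30 mm across at the foot, 26 mm high, standing loose on the panel inside the curve of the row. Origin: centre of its underside.
- jar: Bystander: closed clear jar with black cap, 60 mm across, 85 mm high, on the bench. Origin: centre of its underside.
- screwdriver: Bystander: screwdriver lying on the bench, about 200 mm long along its x. Origin: underside, on its axis.
- cup: Bystander: white mug, 76 mm across, 90 mm high, on the bench. Origin: centre of its underside.

How it is judged:
By the outcome, as a careful person would: the job done as asked, in the order asked, and still so for the second after the job is handed in, with the robot touching nothing.
It also fails if it takes over 38 s, if anything falls off the work surface, if the arm or the gripper's body presses on something with over 40 N, if the wrist force passes 120 N, or if a joint passes its speed limit or range.

ROBOT

A 6-joint arm with a two-finger parallel gripper is mounted at the origin on the work surface. World frame = base frame: x ahead of the robot, y to its left, z up, the work surface at z = 0. Lengths are in m, angles in rad, forces in N, time in s.
With the tool pointing down it reaches from about 0.225 to 0.875 m from the base axis. Payload 3.4 kg.
Tool frame: the origin (TCP) lies at the very end of the fingers, on their centre line; the grasp point (between the pads) lies 19 mm behind it (manip.tcp_to_grasp is the distance from the TCP to the grasp point, in m); z points along the fingers, y is the line along which they close (so a half turn about z gives the same grasp; the last joint's range is limited). The gripper opens to 85 mm and grips with 20 to 120 N. Pads are 22 mm wide; open, the fingers measure 114 mm over their backs; the gripper's body (76 mm by 85 mm) begins 54 mm behind the grasp point. The pads swing forward as they close: fully open they stand 13 mm farther back than shut.
Start: joints at [-1.261, 0.276, 1.505, -0, 1.361, -0.121], TCP at [0.24, -0.522, 0.231] pointing down, gripper open.
Joint ranges: [-2.89, 2.89], [-0.75, 2.08], [0.22, 2.7], [-1.18, 4.32], [0.11, 2.71], [-2.7, 2.7]. Speed limits (rad/s): [2.57, 2.57, 3.14, 3.14, 3.14, 3.14].

INTERFACE

Orientations are given as a unit quaternion [w, x, y, z].
In Python, from rig import status, get_image, job, manip gives the robot as it stands.
- The arm moves only by the tool apply_moves, never from a script. Its arguments are lists of equal length, an entry for each row: "xyz": the shift along the tool's x, y, z each as a share of 0.3 m, from -1 to 1, a list of three; "rot": the turn, a rotation vector about the tool's x, y, z each as a share of 60 degrees, from -1 to 1, a list of three; "hand": the opening, from -1 (shut) to 1 (fully open). A call has 1 to 8 rows; each row shifts and turns the commanded pose from where the row before left it, along the tool's axes as they then stand; what a row does not reach is not made up. A row lasts 1/8 s, in which the tool goes at most 62.5 mm and 10.7 degrees, less where a joint would pass 70% of its speed; a pose out of reach is approached as far as the arm can. A call with a number of a shift or a turn outside -1 to 1 is refused whole. A call with a gripper value outside its range is refused whole. The fingers move at their own pace and stop on an object; "force" is the grip in N (left out, the last holds). Time passes only in rows, so rows that do not move let the fingers close. It gives the time, the measured TCP pose, the force, the opening and the grip force at its end, in the units of the state.
- status.get_state(): the state, without advancing time (a new reading comes with each control period).
- get_image(name): name is "scene" or "top"; returns a dict with "pixels" (480x640x3 uint8, red, green, blue), "fovy" (degrees; the focal length in pixels is half the picture's height over the tangent of half this angle, whatever the lens; pixels are square), "cx", "cy" (the principal point, pixels), "dist" ([k1, k2, p1, p2, k3] as OpenCV has them; the pictures are not rectified), "origin" and "orientation" of the camera in the world. Camera axes: x right, y down, z forward; pixel columns grow to the right and rows downward; lengths in m; the calibration is good to about 2 mm. A picture is of the moment at which its call begins. There is no depth.
- job.sign_off(): hands the job in; it is judged then, once.
The state is a dict: "clock": time; "qpos": joint angles; "qd": joint speeds; "effort": joint torques, N m; "position": TCP position; "ee_rot": TCP orientation; "contact_force": force on the tool from outside, world axes, zero at the start; "moment": the same for the moment, N m; "width": finger opening in m; "gripper_force": force on a finger pad.
Only numpy, scipy, OpenCV 4.12 (cv2) and the standard library are available. Lean on these libraries where they do the work, as an engineer would, in place of code of your own. Each camera call takes 0.05 s, during which the arm holds its last target. There are 200 camera calls.

## Working session

There is one attempt and no reset: what is moved stays moved. The work goes in short steps, Python scripts to look and compute and a tool call to move; the robot and the scene stay as the last step left them, time stands still between calls to the robot, and variables do not carry over. Pictures are saved under pics/ and viewed, at most 10 in all, crops included, and the job is handed in when it is done.

Besides the shell and the picture viewer there is one more tool, called after "Emit:" as name(argument=value, ...), one argument or row to a line, values as JSON. apply_moves: Moves the arm, as the interface text tells. Its arguments: {"type":"object","properties":{"xyz":{"type":"array","items":{"type":"array","items":{"type":"number","minimum":-1,"maximum":1}}},"rot":{"type":"array","items":{"type":"array","items":{"type":"number","minimum":-1,"maximum":1}}},"hand":{"type":"array","items":{"type":"number"}},"force":{"type":"number"}},"required":["xyz","rot","hand"]}

```bash
mkdir -p pics; ls; python3 - <<'E'
from rig import status,get_image,manip
import cv2
print(status.get_state())
for n in("scene","top"):
    d=get_image(n);cv2.imwrite(f"pics/{n}0.png",d["pixels"][:,:,::-1])
    print(n,{k:v for k,v in d.items() if k!="pixels"})
E
```

```text
pics
{'clock': 0.0, 'qpos': array([-1.26100024e+00,  2.76597812e-01,  1.50615685e+00, -2.05789303e-05,
        1.36070562e+00, -1.21013830e-01]), 'qd': array([-4.08296432e-04,  1.42632884e-06, -1.36765270e-03, -1.19181491e-03,
        1.43854122e-04, -8.48476570e-04]), 'effort': array([ 1.72419863e-03, -4.16768146e+01, -2.45802426e+01,  5.51805385e-05,
        1.08119583e-02, -2.30522289e-06]), 'position': array([ 0.23993821, -0.52194828,  0.23042867]), 'ee_rot': array([-9.28710636e-04,  9.76889031e-01,  2.13745056e-01, -9.80295213e-05]), 'contact_force': array([ 0.08538156, -0.44247559,  0.38998186]), 'moment': array([-0.04519292, -0.02827359, -0.029911  ]), 'gripper_force': 0.0, 'width': 0.08491047450280245}
scene {'fovy': 43.48942115030792, 'cx': 333.2278521876775, 'cy': 232.49962984408515, 'dist': array([-0.00468548,  0.        ,  0.        ,  0.        ,  0.        ]), 'origin': array([ 1.07525446, -0.77349535,  0.98376924]), 'orientation': array([-0.37053877,  0.87654526,  0.2800634 , -0.12622959])}
top {'fovy': 42.34267407081872, 'cx': 324.713181471478, 'cy': 247.04636310507388, 'dist': array([-0.2175389,  0.       ,  0.       ,  0.       ,  0.       ]), 'origin': array([ 0.32922725, -0.01744588,  1.36906163]), 'orientation': array([ 0.04609282, -0.70280685,  0.70865923, -0.04171415])}
```

View pics/scene0.png

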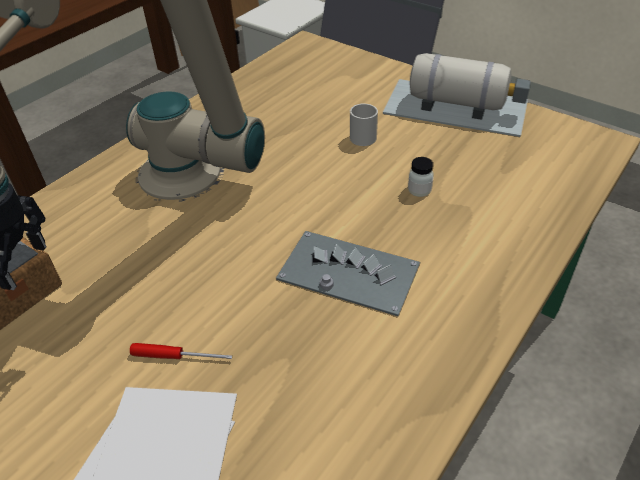

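View pics/top0.png

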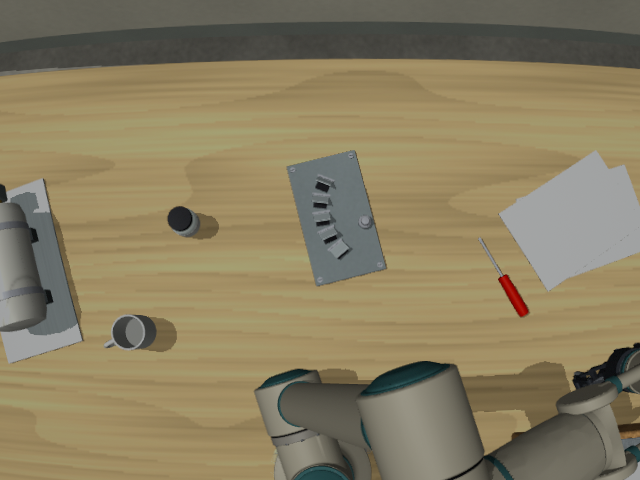

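The panel sits in the top view with corners at about (288,166), (354,151), (386,268), (319,286). The row bulges to image left, and the die is at (365,222). The jar, cup and screwdriver are well clear. Next I'll measure the panel and take a zoomed look.

```bash
cat > h.py <<'E'
import numpy as np,cv2
from scipy.spatial.transform import Rotation as R
from rig import status,get_image
def cam(d):
    f=240/np.tan(np.radians(d["fovy"]/2));K=np.array([[f,0,d["cx"]],[0,f,d["cy"]],[0,0,1]])
    q=d["orientation"];return K,R.from_quat([q[1],q[2],q[3],q[0]]).as_matrix()
def rays(d,p):
    K,M=cam(d);u=cv2.undistortPoints(np.float64(p).reshape(-1,1,2),K,d["dist"])[:,0]
    return np.c_[u,np.ones(len(u))]@M.T
def plane(d,p,z):
    r=rays(d,p);o=d["origin"];return o+r*((z-o[2])/r[:,2])[:,None]
def proj(d,P):
    K,M=cam(d);X=(np.float64(P).reshape(-1,3)-d["origin"])@M
    return cv2.projectPoints(X,np.zeros(3),np.zeros(3),K,d["dist"])[0][:,0]
def tri(d1,p1,d2,p2):
    r1,r2=rays(d1,p1),rays(d2,p2);out=[]
    for a,b in zip(r1,r2):
        s=np.linalg.lstsq(np.c_[a,-b],d2["origin"]-d1["origin"],rcond=None)[0]
        x,y=d1["origin"]+s[0]*a,d2["origin"]+s[1]*b;out.append(np.r_[(x+y)/2,np.linalg.norm(x-y)])
    return np.array(out)
def panel(d,roi):
    x0,y0,x1,y1=roi;im=d["pixels"][y0:y1,x0:x1]
    hsv=cv2.cvtColor(im,cv2.COLOR_RGB2HSV);m=((im[:,:,2].astype(int)>=im[:,:,0]-8)*255).astype(np.uint8)
    m=cv2.morphologyEx(m,cv2.MORPH_CLOSE,np.ones((5,5)))
    c=max(cv2.findContours(m,0,1)[0],key=cv2.contourArea);h=cv2.convexHull(c)
    a=cv2.approxPolyN(h,4) if hasattr(cv2,"approxPolyN") else cv2.approxPolyDP(h,8,True)
    return a.reshape(-1,2)+[x0,y0],c+[x0,y0]
E
python3 - <<'E'
from h import *
t=get_image("top");s=get_image("scene")
ct,_=panel(t,(260,130,410,300));cs,_=panel(s,(260,220,440,325))
print(ct,cs)
P=plane(t,ct,.008);S=plane(s,cs,.008);print(P.round(4),S.round(4))
for X in(P,S):
    r=cv2.minAreaRect(np.float32(X[:,:2]*1000));print(r)
z=lambda d,a,b,k:cv2.resize(d["pixels"][a[1]:b[1],a[0]:b[0],::-1],None,fx=k,fy=k,interpolation=2)
cv2.imwrite("pics/zt.png",z(t,(270,140),(400,295),3.8));cv2.imwrite("pics/zs.png",z(s,(270,225),(430,320),5))
E
```

```text
[[386 268]
 [316 286]
 [286 166]
 [354 150]] [[419 262]
 [397 316]
 [275 279]
 [305 231]]
[[ 0.4515 -0.1446  0.008 ]
 [ 0.4131  0.0102  0.008 ]
 [ 0.6848  0.0764  0.008 ]
 [ 0.7207 -0.0779  0.008 ]] [[ 0.6831  0.0735  0.008 ]
 [ 0.7221 -0.0837  0.008 ]
 [ 0.4534 -0.1493  0.008 ]
 [ 0.4146  0.0071  0.008 ]]
((567.9921875, -33.62757110595703), (279.5945129394531, 159.4620361328125), 13.908822059631348)
((568.3814086914062, -38.31195068359375), (276.719970703125, 161.9823760986328), 13.87922477722168)
```

View pics/zt.png

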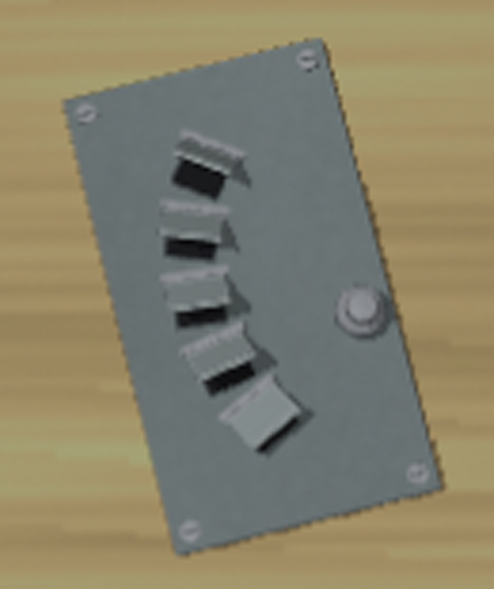

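View pics/zs.png

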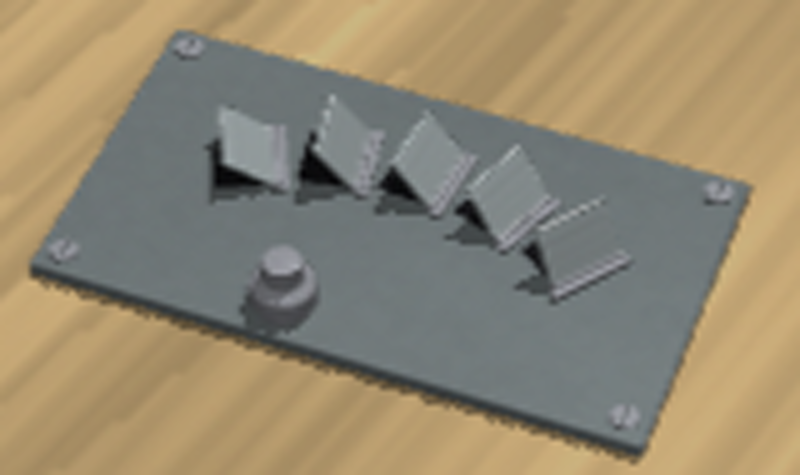

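The zooms show louvre 1 at the far end and louvre 5 nearest the robot, hinges on the far sides, with louvre 5 the least open. I'll triangulate the hinge and free edges from both zooms and compare them with the panel geometry.

```bash
python3 - <<'E'
from h import *
t=get_image("top");s=get_image("scene")
zt=np.array([[182,133,243,158],[162,203,228,210],[162,278,228,268],[183,350,243,325],[224,413,272,378]],float)
zs=np.array([[555,297,630,262],[503,245,557,202],[437,212,473,158],[370,192,380,135],[285,188,285,127]],float)
# midpoints of hinge lines
m=lambda z,k,o:(z[:,:2]+z[:,2:])/2/k+o
H=tri(t,m(zt,3.8,[270,140]),s,m(zs,5,[270,225]));print("hinge",H.round(4))
# screws (corner) for z check + panel pose
st=np.array([[85,112],[308,60],[418,473],[190,532]])/3.8+[270,140];ss=np.array([[718,191],[625,416],[64,249],[190,46]])/5+[270,225]
S=tri(t,st,s,ss);print("screws",S.round(4));c=S[:,:3].mean(0)
v=S[[2,3],:2].mean(0)-S[[0,1],:2].mean(0);psi=np.arctan2(v[1],v[0])-np.pi/2
print("centre",c.round(4),"yaw",np.degrees(psi))
Rz=R.from_euler('z',psi).as_matrix()
L=(H[:,:3]-c)@Rz;print("panel frame",L.round(4))
print("radius,ang",[(round(np.hypot(x+.12,y),4),round(np.arctan2(y,x+.12),3)) for x,y,_ in L])
die=tri(t,np.array([[362,305]])/3.8+[270,140],s,np.array([[282,255]])/5+[270,225]);print("die top",die.round(3))
E
```

```text
hinge [[ 0.6563 -0.0129  0.0071  0.0022]
 [ 0.6183 -0.0027  0.01    0.0009]
 [ 0.5785 -0.0024  0.0101  0.001 ]
 [ 0.5409 -0.0121  0.0094  0.0028]
 [ 0.5062 -0.0323  0.0099  0.0022]]
screws [[ 6.760e-01  6.190e-02  9.900e-03  1.000e-04]
 [ 7.078e-01 -7.030e-02  8.900e-03  2.200e-03]
 [ 4.597e-01 -1.310e-01  8.900e-03  1.000e-03]
 [ 4.268e-01  1.800e-03  8.400e-03  1.400e-03]]
centre [ 0.5675 -0.0344  0.009 ] yaw -256.337551716484
panel frame [[-0.0001 -0.0913 -0.0019]
 [ 0.0188 -0.0568  0.001 ]
 [ 0.0285 -0.0182  0.001 ]
 [ 0.028   0.0206  0.0003]
 [ 0.0165  0.0591  0.0009]]
radius,ang [(np.float64(0.1507), np.float64(-0.651)), (np.float64(0.15), np.float64(-0.388)), (np.float64(0.1496), np.float64(-0.122)), (np.float64(0.1495), np.float64(0.138)), (np.float64(0.1487), np.float64(0.408))]
die top [[ 0.554 -0.098  0.036  0.001]]
```

```bash
cat >> h.py <<'E'
C=np.array([.5959,-.1516]);PSI=np.radians(103.7)
def target(s,z,r=.150):
    """TCP pose for arc position s (mm from row middle), tip height z (mm); tool x backwards along the row"""
    a=PSI+s/150.;p=np.r_[C+r*np.array([np.cos(a),np.sin(a)]),z/1e3]
    al=a-np.pi/2;return p,np.array([[np.cos(al),np.sin(al),0],[np.sin(al),-np.cos(al),0],[0,0,-1]])
def cur():
    st=status.get_state();q=st["ee_rot"];return st["position"],R.from_quat([q[1],q[2],q[3],q[0]]).as_matrix()
def rows(wps,start=None):
    p,M=start or cur()
    for s,z in wps:
        P,N=target(s,z);d=M.T@(P-p);rv=R.from_matrix(M.T@N).as_rotvec()
        print((s,z),(d/.3).round(4).tolist(),(rv/np.radians(60)).round(4).tolist());p,M=P,N
def sz():
    p,M=cur();v=p[:2]-C;a=(np.arctan2(v[1],v[0])-PSI+np.pi)%(2*np.pi)-np.pi
    return "s %.1f r %.1f z %.1f tilt %.4f yawerr %.2f"%(a*150,np.hypot(*v)*1e3,p[2]*1e3,np.arccos(min(1,-M[2,2])),np.degrees(np.arctan2(M[1,0],M[0,0])-(PSI+a-np.pi/2)))
E
python3 -c "
from h import *
print(sz());rows([(-118,80)])"
```

```text
s 320.6 r 513.9 z 231.0 tilt 0.0006 yawerr -111.49
(-118, 80) [2.0086, -0.9064, 0.504] [-0.0005, 0.0002, 0.9343]
```

Emit:
apply_moves(
  xyz=[
    [0.125,-0.056,0.01],
    [0.125,-0.056,0.01],
    [0.125,-0.056,0.02],
    [0.125,-0.056,0.02],
    [0.125,-0.056,0.03],
    [0.125,-0.056,0.03],
    [0.125,-0.056,0.03],
    [0.125,-0.056,0.03],
  ],
  rot=[
    [0,0,0],
    [0,0,0],
    [0,0,0],
    [0,0,0],
    [0,0,0],
    [0,0,0],
    [0,0,0],
    [0,0,0],
  ],
  hand=[-1,-1,-1,-1,-1,-1,-1,-1],
  force=20,
)

```text
clock: 1.3
position: [0.4574, -0.2741, 0.1771]
ee_rot: [0.0, 0.977, 0.214, 0.0]
contact_force: [0.2, -0.5, 0.1]
width: 0.0001
gripper_force: 0.0
```

Emit:
apply_moves(
  xyz=[
    [0.125,-0.056,0.03],
    [0.125,-0.056,0.03],
    [0.125,-0.056,0.03],
    [0.125,-0.056,0.03],
    [0.125,-0.056,0.03],
    [0.125,-0.056,0.03],
    [0.125,-0.056,0.03],
    [0.125,-0.056,0.03],
  ],
  rot=[
    [0,0,0],
    [0,0,0],
    [0,0,0],
    [0,0,0],
    [0,0,0],
    [0,0,0],
    [0,0,0],
    [0,0,0],
  ],
  hand=[-1,-1,-1,-1,-1,-1,-1,-1],
)

```text
clock: 2.3
position: [0.6739, -0.0266, 0.1049]
ee_rot: [0.0, 0.977, 0.214, -0.0]
contact_force: [0.9, -0.5, -0.3]
width: 0.0001
gripper_force: 0.0
```

Emit:
apply_moves(
  xyz=[
    [0,0,0.01],
    [0,0,0.01],
    [0,0,0.01],
    [0,0,0.01],
    [0,0,0],
    [0,0,0],
    [0,0,0],
  ],
  rot=[
    [0,0,0.155],
    [0,0,0.155],
    [0,0,0.155],
    [0,0,0.155],
    [0,0,0.155],
    [0,0,0.16],
    [0,0,0],
  ],
  hand=[-1,-1,-1,-1,-1,-1,-1],
)

```text
clock: 3.18
position: [0.6731, -0.0277, 0.0932]
ee_rot: [0.0, 0.963, -0.27, -0.0]
contact_force: [-0.2, 0.3, 0.1]
width: 0.0001
gripper_force: 0.0
```

```bash
python3 - <<'E'
from h import *
print(sz(),status.get_state()["contact_force"],status.get_state()["width"],status.get_state()["clock"]);rows([(-118,36),(-113,36)])
t=get_image("top");s=get_image("scene")
p,_=cur();a=proj(t,[p])[0].astype(int);b=proj(s,[p])[0].astype(int);print(a,b)
f=lambda d,c:cv2.resize(d["pixels"][c[1]-60:c[1]+80,c[0]-100:c[0]+100,::-1],None,fx=2,fy=2.1)
A=f(t,a);B=f(s,b);cv2.imwrite("pics/tip.png",np.hstack([A,B]))
E
```

```text
s -119.4 r 145.9 z 93.2 tilt 0.0002 yawerr 0.61 [-0.16059452  0.31316153  0.12057237] 0.00011033150511443422 3.175
(-118, 36) [-0.0045, -0.0136, 0.1905] [0.0001, 0.0001, 0.0012]
(-113, 36) [-0.0167, 0.0003, 0.0] [0.0, 0.0, -0.0318]
[332 160] [393 260]
```

View pics/tip.png

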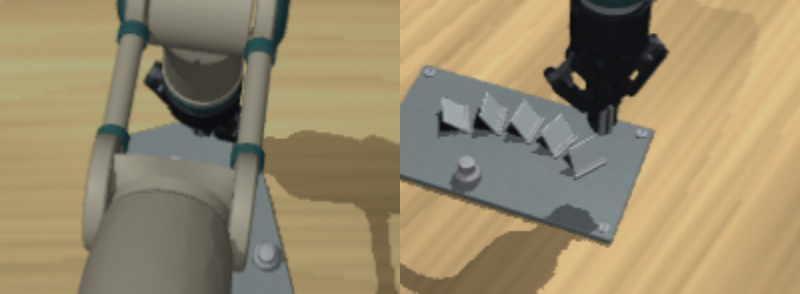

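The fingers are shut and point down just behind louvre 1, clear of everything (tip near (605,125) in the right half). Next I'll lower the tip behind louvre 1.

Emit:
apply_moves(
  xyz=[
    [-0.0045,-0.0136,0.07],
    [0,0,0.07],
    [0,0,0.055],
    [0,0,0],
  ],
  rot=[
    [0,0,0.001],
    [0,0,0],
    [0,0,0],
    [0,0,0],
  ],
  hand=[-1,-1,-1,-1],
)

```text
clock: 3.78
position: [0.6729, -0.0234, 0.0332]
ee_rot: [0.0, 0.963, -0.271, -0.002]
contact_force: [-0.3, -0.3, 0.3]
width: -0.0001
gripper_force: 0.0
```

```bash
python3 -c "
from h import *
print(sz());rows([(-112,34),(-106,32),(-101,28.5),(-96,25),(-92,22),(-88,18.5),(-85,15.5),(-82,13)])"
```

```text
s -117.0 r 149.5 z 33.2 tilt 0.0032 yawerr -0.44
(-112, 34) [-0.0167, -0.0012, -0.0025] [0.0013, 0.0028, -0.0392]
(-106, 32) [-0.02, 0.0004, 0.0067] [0.0, 0.0, -0.0382]
(-101, 28.5) [-0.0167, 0.0003, 0.0117] [0.0, 0.0, -0.0318]
(-96, 25) [-0.0167, 0.0003, 0.0117] [0.0, 0.0, -0.0318]
(-92, 22) [-0.0133, 0.0002, 0.01] [0.0, 0.0, -0.0255]
(-88, 18.5) [-0.0133, 0.0002, 0.0117] [0.0, 0.0, -0.0255]
(-85, 15.5) [-0.01, 0.0001, 0.01] [0.0, 0.0, -0.0191]
(-82, 13) [-0.01, 0.0001, 0.0083] [0.0, 0.0, -0.0191]
```

Emit:
apply_moves(
  xyz=[
    [-0.017,-0.001,0],
    [-0.02,0,0.005],
    [-0.017,0,0.01],
    [-0.017,0,0.012],
    [-0.013,0,0.01],
  ],
  rot=[
    [0,0,-0.036],
    [0,0,-0.038],
    [0,0,-0.032],
    [0,0,-0.032],
    [0,0,-0.025],
  ],
  hand=[-1,-1,-1,-1,-1],
)

```text
clock: 4.4
position: [0.6515, -0.0114, 0.0236]
ee_rot: [0.0, 0.982, -0.187, 0.0]
contact_force: [-0.1, -0.3, 0.0]
width: -0.0001
gripper_force: 0.3
```

Emit:
apply_moves(
  xyz=[
    [-0.013,0,0.011],
    [-0.01,0,0.01],
    [-0.01,0,0.006],
    [0,0,0],
  ],
  rot=[
    [0,0,-0.025],
    [0,0,-0.019],
    [0,0,-0.019],
    [0,0,0],
  ],
  hand=[-1,-1,-1,-1],
)

```text
clock: 4.9
position: [0.642, -0.0081, 0.0153]
ee_rot: [0.0, 0.988, -0.156, -0.0]
contact_force: [-0.1, -0.2, 0.2]
width: -0.0002
gripper_force: 0.0
```

```bash
python3 - <<'E'
from h import *
print(sz(),status.get_state()["contact_force"])
s=get_image("scene");cv2.imwrite("pics/l1.png",cv2.resize(s["pixels"][200:320,270:430,::-1],None,fx=5,fy=5))
E
```

```text
s -82.5 r 150.7 z 15.3 tilt 0.0010 yawerr -0.08 [-0.13090038 -0.17631631  0.21700919]
```

View pics/l1.png

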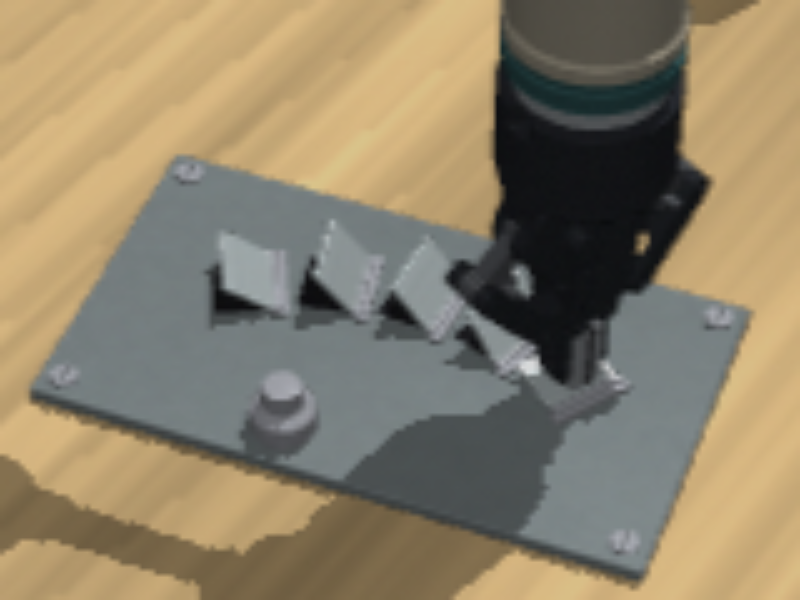

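Louvre 1 is nearly shut under the fingertip (around (585,390)), and the others and the panel haven't moved. I'll ease down the last few millimetres while watching the force.

Emit:
apply_moves(
  xyz=[
    [-0.008,0,0.005],
    [0,0,0.004],
    [0,0,0],
  ],
  rot=[
    [0,0,-0.015],
    [0,0,0],
    [0,0,0],
  ],
  hand=[-1,-1,-1],
)

```text
clock: 5.32
position: [0.6401, -0.0074, 0.0127]
ee_rot: [0.0, 0.989, -0.148, -0.0]
contact_force: [0.8, 0.2, -0.2]
width: 0.0003
gripper_force: 0.0
```

Emit:
apply_moves(
  xyz=[
    [0,0,0.002],
    [0,0,0],
  ],
  rot=[
    [0,0,0],
    [0,0,0],
  ],
  hand=[-1,-1],
)

```text
clock: 5.58
position: [0.6403, -0.0075, 0.0122]
ee_rot: [0.0, 0.989, -0.148, -0.0]
contact_force: [-0.0, -0.0, 0.1]
width: -0.0001
gripper_force: 0.0
```

Emit:
apply_moves(
  xyz=[
    [0,0,0.001],
    [0,0,0],
  ],
  rot=[
    [0,0,0],
    [0,0,0],
  ],
  hand=[-1,-1],
)

```text
clock: 5.82
position: [0.6403, -0.0075, 0.012]
ee_rot: [0.0, 0.989, -0.148, 0.0]
contact_force: [-0.5, -0.7, 1.4]
width: -0.0
gripper_force: 0.1
```

Emit:
apply_moves(
  xyz=[
    [0,0,0.001],
    [0,0,0],
  ],
  rot=[
    [0,0,0],
    [0,0,0],
  ],
  hand=[-1,-1],
)

```text
clock: 6.08
position: [0.6403, -0.0075, 0.0117]
ee_rot: [0.0, 0.989, -0.148, 0.0]
contact_force: [-1.1, 0.5, 0.2]
width: -0.0001
gripper_force: 0.1
```

Emit:
apply_moves(
  xyz=[
    [0,0,0.001],
    [0,0,0],
  ],
  rot=[
    [0,0,0],
    [0,0,0],
  ],
  hand=[-1,-1],
)

```text
clock: 6.32
position: [0.6403, -0.0075, 0.0116]
ee_rot: [0.0, 0.989, -0.148, 0.0]
contact_force: [0.5, 0.3, 1.5]
width: -0.0004
gripper_force: 1.0
```

```bash
python3 -c "
from h import *
import time
st=status.get_state();print(sz(),st['contact_force'],st['moment'],st['clock'])"
```

```text
s -80.7 r 150.8 z 11.6 tilt 0.0001 yawerr 0.10 [0.46156119 0.28505942 1.472287  ] [0.03152633 0.12540297 0.03214769] 6.325
```

Light contact at z = 11.6 mm with about 1.5 N, so louvre 1 is shut. Next is louvre 2, with the same stroke 40 mm further along.

Emit:
apply_moves(
  xyz=[
    [0,0,-0.03],
    [-0.016,0,-0.035],
    [-0.017,0,-0.005],
    [-0.017,0,0],
    [-0.017,0,0.012],
    [-0.017,0,0.012],
    [-0.013,0,0.01],
    [-0.013,0,0.012],
  ],
  rot=[
    [0,0,0],
    [0,0,-0.031],
    [0,0,-0.032],
    [0,0,-0.032],
    [0,0,-0.032],
    [0,0,-0.032],
    [0,0,-0.025],
    [0,0,-0.025],
  ],
  hand=[-1,-1,-1,-1,-1,-1,-1,-1],
)

```text
clock: 7.32
position: [0.6082, -0.0008, 0.0184]
ee_rot: [-0.0, 0.999, -0.038, 0.0]
contact_force: [0.9, -0.9, 0.1]
width: -0.0003
gripper_force: 0.3
```

Emit:
apply_moves(
  xyz=[
    [-0.01,0,0.01],
    [-0.01,0,0.007],
    [-0.004,0,0.004],
    [0,0,0],
  ],
  rot=[
    [0,0,-0.019],
    [0,0,-0.019],
    [0,0,-0.008],
    [0,0,0],
  ],
  hand=[-1,-1,-1,-1],
)

```text
clock: 7.82
position: [0.6006, -0.0004, 0.0122]
ee_rot: [0.0, 1.0, -0.015, -0.0]
contact_force: [-0.2, 0.3, -0.4]
width: 0.0002
gripper_force: 0.0
```

```bash
python3 - <<'E'
from h import *
print(sz(),status.get_state()["contact_force"])
s=get_image("scene");cv2.imwrite("pics/l2.png",cv2.resize(s["pixels"][200:320,270:430,::-1],None,fx=5,fy=5))
E
```

```text
s -40.5 r 151.3 z 12.2 tilt 0.0005 yawerr 0.07 [-0.16333656  0.29045194 -0.36461154]
```

View pics/l2.png

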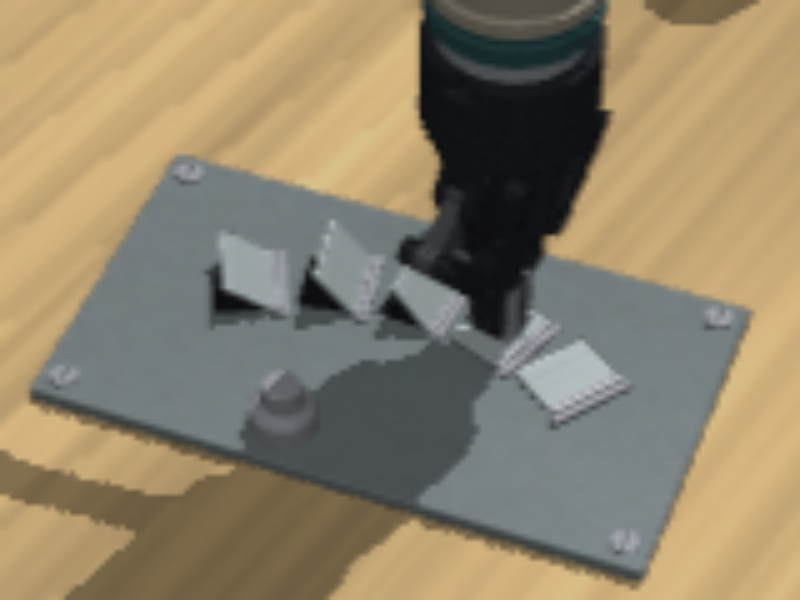

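Louvre 1 lies flat (around (575,380)), louvre 2 is under the tip, and the panel and die haven't moved. I'll press lightly, then move on to louvre 3.

Emit:
apply_moves(
  xyz=[
    [0,0,0.001],
    [0,0,0.001],
    [0,0,0.001],
    [0,0,0],
  ],
  rot=[
    [0,0,0],
    [0,0,0],
    [0,0,0],
    [0,0,0],
  ],
  hand=[-1,-1,-1,-1],
)

```text
clock: 8.38
position: [0.6009, -0.0004, 0.0116]
ee_rot: [0.0, 1.0, -0.015, 0.0]
contact_force: [-1.5, -0.1, 1.8]
width: -0.0
gripper_force: 1.0
```

Emit:
apply_moves(
  xyz=[
    [0,0,-0.03],
    [-0.016,0.003,-0.035],
    [-0.017,0,-0.005],
    [-0.017,0,0],
    [-0.017,0,0.012],
    [-0.017,0,0.012],
    [-0.013,0,0.01],
    [-0.013,0,0.012],
  ],
  rot=[
    [0,0,0],
    [0,0,-0.031],
    [0,0,-0.032],
    [0,0,-0.032],
    [0,0,-0.032],
    [0,0,-0.032],
    [0,0,-0.025],
    [0,0,-0.025],
  ],
  hand=[-1,-1,-1,-1,-1,-1,-1,-1],
)

```text
clock: 9.38
position: [0.5681, -0.0034, 0.0183]
ee_rot: [0.0, 0.995, 0.095, 0.0]
contact_force: [0.6, -0.1, 0.4]
width: 0.0001
gripper_force: 0.3
```

Emit:
apply_moves(
  xyz=[
    [-0.01,0,0.01],
    [-0.01,0,0.007],
    [-0.003,0,0.004],
    [0,0,0],
  ],
  rot=[
    [0,0,-0.019],
    [0,0,-0.019],
    [0,0,-0.006],
    [0,0,0],
  ],
  hand=[-1,-1,-1,-1],
)

```text
clock: 9.88
position: [0.561, -0.0048, 0.0122]
ee_rot: [0.0, 0.993, 0.117, -0.0]
contact_force: [0.2, 0.4, 0.7]
width: 0.0
gripper_force: 0.0
```

```bash
python3 -c "
from h import *
print(sz(),status.get_state()['contact_force'])"
```

```text
s -0.9 r 150.9 z 12.2 tilt 0.0004 yawerr 0.10 [0.16988786 0.41459901 0.69477045]
```

Louvre 2 stopped the tip at 11.6 mm with about 1.8 N. Repeating this for louvres 3 and 4.

Emit:
apply_moves(
  xyz=[
    [0,0,0.001],
    [0,0,0.001],
    [0,0,0.001],
    [0,0,0],
  ],
  rot=[
    [0,0,0],
    [0,0,0],
    [0,0,0],
    [0,0,0],
  ],
  hand=[-1,-1,-1,-1],
)

```text
clock: 10.38
position: [0.5612, -0.0048, 0.0116]
ee_rot: [0.0, 0.993, 0.117, 0.0]
contact_force: [-1.0, 0.2, 1.4]
width: -0.0
gripper_force: 1.1
```

Emit:
apply_moves(
  xyz=[
    [0,0,-0.03],
    [-0.016,0.003,-0.035],
    [-0.017,0,-0.005],
    [-0.017,0,0],
    [-0.017,0,0.012],
    [-0.017,0,0.012],
    [-0.013,0,0.01],
    [-0.013,0,0.012],
  ],
  rot=[
    [0,0,0],
    [0,0,-0.031],
    [0,0,-0.032],
    [0,0,-0.032],
    [0,0,-0.032],
    [0,0,-0.032],
    [0,0,-0.025],
    [0,0,-0.025],
  ],
  hand=[-1,-1,-1,-1,-1,-1,-1,-1],
)

```text
clock: 11.38
position: [0.5302, -0.0163, 0.0186]
ee_rot: [0.0, 0.974, 0.226, 0.0]
contact_force: [0.1, 0.5, -0.2]
width: 0.0001
gripper_force: 0.3
```

Emit:
apply_moves(
  xyz=[
    [-0.01,0,0.01],
    [-0.01,0,0.007],
    [-0.003,0,0.004],
    [0,0,0],
  ],
  rot=[
    [0,0,-0.019],
    [0,0,-0.019],
    [0,0,-0.006],
    [0,0,0],
  ],
  hand=[-1,-1,-1,-1],
)

```text
clock: 11.88
position: [0.5239, -0.0194, 0.0122]
ee_rot: [-0.0, 0.969, 0.247, -0.0]
contact_force: [-0.6, 0.1, -0.1]
width: -0.0001
gripper_force: 0.0
```

```bash
python3 - <<'E'
from h import *
print(sz(),status.get_state()["contact_force"])
s=get_image("scene");cv2.imwrite("pics/l4.png",cv2.resize(s["pixels"][200:320,270:430,::-1],None,fx=5,fy=5))
E
```

```text
s 38.9 r 150.6 z 12.2 tilt 0.0004 yawerr 0.07 [-0.57182628  0.1327127  -0.14371117]
```

View pics/l4.png

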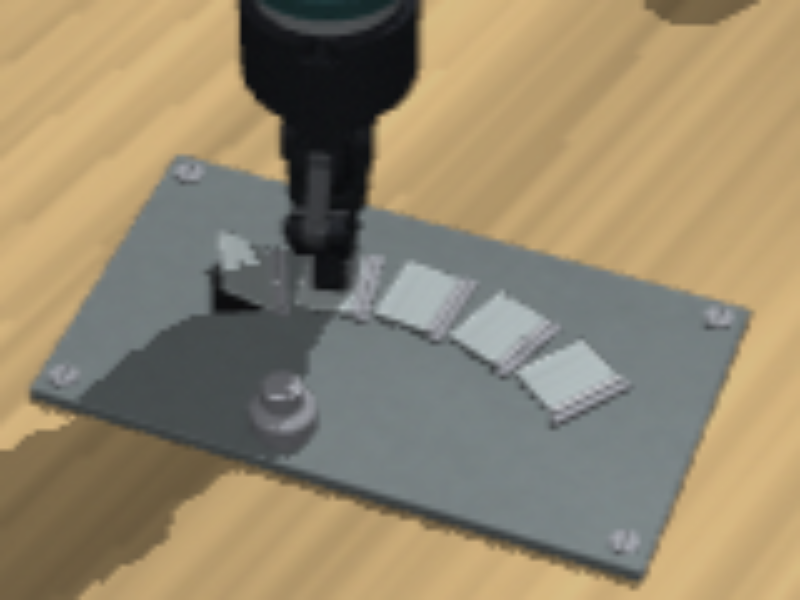

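Louvres 1 to 3 lie flat, louvre 4 is under the tip, louvre 5 (around (240,270)) is still open, and the panel and die are in place. I'll press louvre 4 lightly, then stroke louvre 5.

Emit:
apply_moves(
  xyz=[
    [0,0,0.001],
    [0,0,0.001],
    [0,0,0.001],
    [0,0,0],
  ],
  rot=[
    [0,0,0],
    [0,0,0],
    [0,0,0],
    [0,0,0],
  ],
  hand=[-1,-1,-1,-1],
)

```text
clock: 12.42
position: [0.5241, -0.0194, 0.0116]
ee_rot: [0.0, 0.969, 0.247, 0.0]
contact_force: [-0.3, 0.7, 1.7]
width: 0.0003
gripper_force: 1.1
```

Emit:
apply_moves(
  xyz=[
    [0,0,-0.03],
    [-0.016,0.003,-0.035],
    [-0.018,0,-0.005],
    [-0.018,0,0],
    [-0.017,0,0.012],
    [-0.017,0,0.012],
    [-0.013,0,0.01],
    [-0.013,0,0.012],
  ],
  rot=[
    [0,0,0],
    [0,0,-0.031],
    [0,0,-0.034],
    [0,0,-0.034],
    [0,0,-0.032],
    [0,0,-0.032],
    [0,0,-0.025],
    [0,0,-0.025],
  ],
  hand=[-1,-1,-1,-1,-1,-1,-1,-1],
)

```text
clock: 13.42
position: [0.497, -0.039, 0.0187]
ee_rot: [0.0, 0.935, 0.354, 0.0]
contact_force: [-0.4, 0.4, -0.2]
width: 0.0003
gripper_force: 0.3
```

Emit:
apply_moves(
  xyz=[
    [-0.01,0,0.01],
    [-0.01,0,0.007],
    [-0.003,0,0.004],
    [0,0,0.001],
    [0,0,0.001],
    [0,0,0.001],
    [0,0,0],
  ],
  rot=[
    [0,0,-0.019],
    [0,0,-0.019],
    [0,0,-0.006],
    [0,0,0],
    [0,0,0],
    [0,0,0],
    [0,0,0],
  ],
  hand=[-1,-1,-1,-1,-1,-1,-1],
)

```text
clock: 14.3
position: [0.4916, -0.0436, 0.0115]
ee_rot: [0.0, 0.927, 0.375, -0.0]
contact_force: [-0.5, -0.7, 1.7]
width: 0.0
gripper_force: 1.2
```

```bash
python3 -c "
from h import *
print(sz(),status.get_state()['contact_force'])"
```

```text
s 79.3 r 150.2 z 11.5 tilt 0.0002 yawerr 0.08 [-0.49787106 -0.65663384  1.74056464]
```

Emit:
apply_moves(
  xyz=[
    [0,0,-0.03],
    [0,0,-0.08],
    [0,0,-0.12],
    [0,0,-0.12],
    [0,0,-0.12],
    [0,0,-0.1],
    [0,0.1,0],
    [0,0.14,0],
  ],
  rot=[
    [0,0,0],
    [0,0,0],
    [0,0,0],
    [0,0,0],
    [0,0,0],
    [0,0,0],
    [0,0,0],
    [0,0,0],
  ],
  hand=[-1,-1,-1,-1,-1,-1,-1,-1],
)

```text
clock: 15.3
position: [0.5421, -0.0951, 0.184]
ee_rot: [0.001, 0.927, 0.376, 0.001]
contact_force: [0.1, 0.9, -0.2]
width: 0.0002
gripper_force: 0.0
```

Emit:
apply_moves(
  xyz=[
    [0,0.14,0],
    [0,0.14,0],
    [0,0.14,0],
    [0,0.14,0],
    [0,0.14,0],
    [0,0.14,0],
    [0,0.1,0],
    [0,0,0],
  ],
  rot=[
    [0,0,0],
    [0,0,0],
    [0,0,0],
    [0,0,0],
    [0,0,0],
    [0,0,0],
    [0,0,0],
    [0,0,0],
  ],
  hand=[-1,-1,-1,-1,-1,-1,-1,-1],
)

```text
clock: 16.3
position: [0.7386, -0.2996, 0.1813]
ee_rot: [0.0, 0.927, 0.374, -0.0]
contact_force: [-0.5, 0.3, 0.4]
width: 0.0003
gripper_force: 0.0
```

```bash
python3 - <<'E'
from h import *
t=get_image("top");s=get_image("scene")
A=cv2.resize(s["pixels"][220:320,270:430,::-1],(600,375),interpolation=2);B=cv2.resize(t["pixels"][140:295,270:400,::-1],None,fx=2.4,fy=2.4,interpolation=2)[:372]
A=cv2.resize(A,(480,372));cv2.imwrite("pics/fin.png",np.hstack([A,B]))
ct,_=panel(t,(260,130,410,300));print(ct.tolist(),status.get_state()["clock"])
E
```

```text
[[373, 221], [264, 256], [287, 166], [354, 150]] 16.4
```

View pics/fin.png

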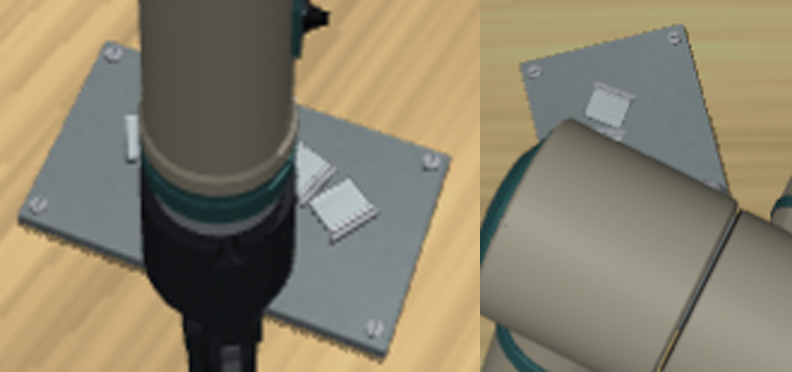

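The arm blocks both views, so I'll move it back towards the start position and look again.

Emit:
apply_moves(
  xyz=[
    [-0.11,-0.04,-0.02],
    [-0.11,-0.04,-0.02],
    [-0.11,-0.04,-0.02],
    [-0.11,-0.04,0],
    [-0.11,-0.04,0],
    [-0.11,-0.04,0],
    [-0.11,-0.04,0],
    [-0.11,-0.04,0],
  ],
  rot=[
    [0,0,0],
    [0,0,0],
    [0,0,0],
    [0,0,0],
    [0,0,0],
    [0,0,0],
    [0,0,0],
    [0,0,0],
  ],
  hand=[-1,-1,-1,-1,-1,-1,-1,-1],
)

```text
clock: 17.4
position: [0.4797, -0.4111, 0.2013]
ee_rot: [0.0, 0.927, 0.376, 0.0]
contact_force: [0.4, 0.4, 0.6]
width: 0.0003
gripper_force: 0.0
```

Emit:
apply_moves(
  xyz=[
    [-0.11,-0.04,0],
    [-0.11,-0.04,0],
    [-0.11,-0.04,0],
    [-0.11,-0.04,0],
    [-0.11,-0.04,0],
    [-0.11,-0.04,0],
    [-0.11,-0.04,0],
    [0,0,0],
  ],
  rot=[
    [0,0,0],
    [0,0,0],
    [0,0,0],
    [0,0,0],
    [0,0,0],
    [0,0,0],
    [0,0,0],
    [0,0,0],
  ],
  hand=[-1,-1,-1,-1,-1,-1,-1,-1],
)

```text
clock: 18.4
position: [0.2552, -0.5121, 0.2011]
ee_rot: [0.0, 0.927, 0.374, -0.0]
contact_force: [0.3, -0.0, 0.8]
width: 0.0001
gripper_force: 0.0
```

```bash
python3 - <<'E'
from h import *
t=get_image("top");s=get_image("scene")
A=cv2.resize(s["pixels"][225:320,270:430,::-1],(480,372),interpolation=2);B=cv2.resize(t["pixels"][140:295,270:400,::-1],None,fx=2.4,fy=2.4,interpolation=2)[:372]
cv2.imwrite("pics/fin2.png",np.hstack([A,B]))
ct,_=panel(t,(260,130,410,300));cs,_=panel(s,(260,220,440,325));print(ct.tolist(),cs.tolist(),status.get_state()["clock"])
E
```

```text
[[386, 268], [316, 286], [286, 166], [354, 150]] [[419, 262], [397, 316], [275, 279], [305, 231]] 18.5
```

View pics/fin2.png

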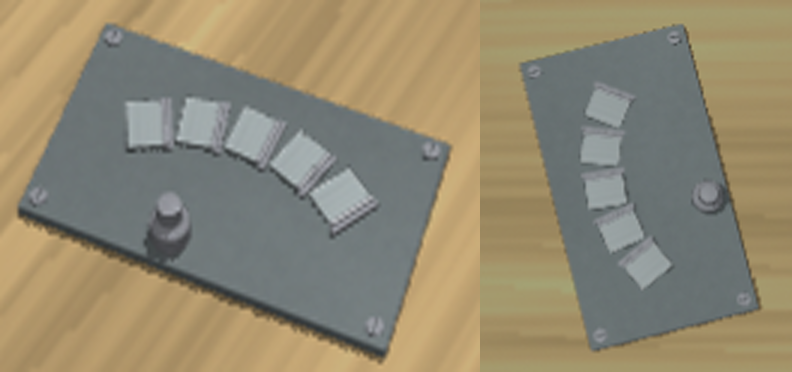

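All five louvres look flat with no shadow under them. The panel corners are at the same pixels as at the start, the die is in place, and the hand is away.

```bash
python3 -c "
from rig import job
print(job.sign_off())"
```

```text
the job is handed in; nothing more can be done
None
```

The five louvres were stroked shut in order, 1 to 5, with about 2 N or less read at the end of each press, and look flat in the final pictures; the panel and die are where they were, the hand is clear, and the job was handed in at about 18.5 s.

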